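Shut the ink roller's case in the print studio

ROBOT

A 7-joint arm with a two-finger parallel gripper is mounted at the origin on the work surface. World frame = base frame: x ahead of the robot, y to its left, z up, the work surface at z = 0. Lengths are in m, angles in rad, forces in N, time in s.
With the tool pointing down it reaches from about 0.35 to 0.9 m from the base axis. Payload 8.1 kg.
Tool frame: the origin (TCP) lies midway between the tips of the shut fingers; the grasp point (between the pads) lies arm.tcp_to_grasp behind it (arm.tcp_to_grasp is the distance from the TCP to the grasp point, in m); z points along the fingers, y is the line along which they close (so a half turn about z gives the same grasp; the last joint's range is limited). The gripper opens to 92 mm and grips with 3 to 60 N. Pads are 19 mm wide; open, the fingers measure 130 mm over their backs; the gripper's body (75 mm by 190 mm) begins 47 mm behind the grasp point.
Start: joints at [1.177, 0.434, 0.025, 1.573, -0.012, 1.134, -0.075], TCP at [0.179, -0.599, 0.227] pointing down, gripper open.
Joint ranges: [-2.62, 2.62], [-0.44, 2.09], [-1.27, 1.32], [0.08, 2.57], [-1.32, 4.46], [0.12, 2], [-2.74, 2.74]. Speed limits (rad/s): [2.22, 2.22, 3.01, 3.01, 3.14, 3.14, 3.14].

INTERFACE

Orientations are given as a rotation vector (axis times angle).
In Python, from cell import observe, get_image, arm gives the robot as it stands. The module is installed in compiled form; this text tells all that it offers.
- The arm moves only by the tool drive_tool, never from a script. Its argument "steps" is a list of rows, each a list of 5 numbers: the closure, from 0 (fully open) to 1 (shut), then the shift along the world's x, y, z in mm, then the turn about the world's z in rad. In form: [[hand, x, y, z, roll], ...]. A call has 1 to 20 rows; each row shifts and turns the commanded pose from where the row before left it; what a row does not reach is not made up. A row lasts 1/12 s, in which the tool goes at most 41.7 mm and 7.16 degrees, less where a joint would pass 70% of its speed; a pose out of reach is approached as far as the arm can. A call with a gripper value outside its range is refused whole. The fingers move at their own pace and stop on an object; "grip_force" is the grip in N (left out, the last holds). Time passes only in rows, so rows that do not move let the fingers close. It gives the time, the measured TCP pose, the force, the opening and the grip force at its end, in the units of the state.
- observe(): the state, without advancing time (a new reading comes with each control period).
- get_image(name): name is "scene" or "top" or "wrist"; returns a dict with "image" (420x560x3 uint8, red, green, blue), "vfov" (degrees; the focal length in pixels is half the picture's height over the tangent of half this angle, whatever the lens; pixels are square), "cx", "cy" (the principal point, pixels), "k1" (the pictures are not rectified: a ray, as slopes to the right and down, at radius r is drawn at 1 + k1 r^2 times it, then the intrinsics apply), "xyz" and "attitude" of the camera in the world. Camera axes: x right, y down, z forward; pixel columns grow to the right and rows downward; lengths in m; the calibration is good to about 2 mm. A picture is of the moment at which its call begins. There is no depth.
- arm.sign_off(): hands the job in; it is judged then, once.
The state is a dict: "clock": time; "joints": joint angles; "dq": joint speeds; "joint_efforts": joint torques, N m; "position": TCP position; "ee_rot": TCP orientation; "force": force on the tool from outside, world axes, zero at the start; "ft_torque": the same for the moment, N m; "width": opening from 0.0 (shut) to 1.0 (fully open); "gripper_force": force on a finger pad.
Only numpy, scipy, OpenCV 4.12 (cv2) and the standard library are available. Lean on these libraries where they do the work, as an engineer would, in place of code of your own. Each camera call takes 0.05 s, during which the arm holds its last target. There are 200 camera calls.

TASK

Two alike wooden cases stand open on the print table with their lids leaning back. Shut the one that has the ink roller in it: push its lid forward past upright from behind and let it fall shut by its own weight. Leave the empty case open as it is.

Things in the scene. Friction and masses are not known exactly. Their poses are not given: they have to be found in the camera images.
- roller_case: fixed plain wooden case with an ink roller (black rubber drum, wooden handle) lying in it, 140 deep (x) by 200 wide (y) by 65 mm high without its lid, on the table. Origin: centre of its underside; z up, x from its front (with a brass clasp, roughly towards the robot) to its hinged side, y along the hinge. The hinge line lies 70 mm along x from the origin at 65 mm height.
- roller_lid (a joint): angle of that case's lid in rad: 0 is shut, 1.57 upright, 1.9 is its stop, where it rests leaning back beyond the hinged side. The lid is a wooden board 140 by 200 by 14 mm, about 0.25 kg, on a free, lightly damped hinge: let go at more than about 1.55 it falls back open, at less than about 1.35 it falls shut in about a second or less. Under 2 N at its free edge moves it.
- roller_lid_edge (a point): middle of the free edge of that lid (half-way through its 14 mm thickness), 140 mm from the hinge; about 200 mm above the table when open. Axes turn with the lid: x from the free edge to the hinge, y along the hinge, z out of the lid's outer face (up when shut; when open it faces away from the case, and this is the face to push).
- spare_lid_edge (a point): the same point on the lid of the other, empty case, which is equal in size and make and stands beside the first one, on its left or right; its lid leans back in the same way and is to stay so.
There are look-alikes about, which are no part of the job. What is shaped like the roller_case but blue is not meant.

How it is judged:
On the way:
1. the roller case's lid is on its way down, between upright and shut, with the robot no longer touching the case or lid (value of joint roller_lid between 0.1 and 1.2 rad and contact force between each of the arm, the fingers and roller_case below 0.1 N), for 0.06 s.
At the end, for the whole second after the job is handed in: the lid of the case with the ink roller lies shut (within 0.08 rad) and at rest, and the empty case's lid leans back open where it was (edge within 20 mm) (value of joint roller_lid below 0.08 rad and velocity of joint roller_lid below 0.05 rad/s and distance of spare_lid_edge from where it was at the start of the episode below 0.02 m); the robot touches nothing.
It fails at once if the empty case's lid is pushed away from its open rest (edge moved over 60 mm) (distance of spare_lid_edge from where it was at the start of the episode above 0.06 m).
It also fails if it takes over 32 s, if anything falls off the work surface, if the arm or the gripper's body presses on something with over 40 N, if the wrist force passes 120 N, or if a joint passes its speed limit or range.

## Working session

There is one attempt and no reset: what is moved stays moved. The work goes in short steps, Python scripts to look and compute and a tool call to move; the robot and the scene stay as the last step left them, time stands still between calls to the robot, and variables do not carry over. Pictures are saved under pics/ and viewed, at most 10 in all, crops included, and the job is handed in when it is done.

Besides the shell and the picture viewer there is one more tool, called after "Call:" in YAML: its name, and indented under it one key for each argument. drive_tool: Moves the arm, as the interface text tells. Its arguments: {"type":"object","properties":{"steps":{"type":"array"},"grip_force":{"type":"number"}},"required":["steps"]}

```bash
mkdir -p pics; cat > h.py <<'E'
import cv2, numpy as np
from scipy.spatial.transform import Rotation as R
from cell import observe, get_image, arm
def shot(n,f=None):
    d=get_image(n)
    if f: cv2.imwrite('pics/'+f,d['image'][:,:,::-1])
    return d
def rot(a):
    a=np.array(a,float)
    if a.shape==(3,3): return a
    return R.from_rotvec(a).as_matrix() if a.size==3 else R.from_quat(a).as_matrix()
def K(d):
    f=210/np.tan(np.radians(d['vfov'])/2)
    return np.array([[f,0,d['cx']],[0,f,d['cy']],[0,0,1.]])
def ray(d,uv):
    p=cv2.undistortPoints(np.array([[uv]],float),K(d),None)[0,0]
    k=d['k1']; r0=p.copy(); 
    for _ in range(50): p=r0/(1+k*(p@p))
    v=rot(d['attitude'])@np.array([p[0],p[1],1]); return np.array(d['xyz']),v/np.linalg.norm(v)
def onz(d,uv,z):
    o,v=ray(d,uv); return o+v*(z-o[2])/v[2]
def proj(d,P):
    c=rot(d['attitude']).T@(np.array(P)-np.array(d['xyz'])); s=c[:2]/c[2]; s=s*(1+d['k1']*(s@s)); k=K(d)
    return k[0,0]*s+k[:2,2]
E
python3 - <<'E'
from h import *
o=observe(); print(o)
for n in('scene','top'):
    d=shot(n,n+'.png'); print({k:v for k,v in d.items() if k!='image'})
a=cv2.imread('pics/scene.png');b=cv2.imread('pics/top.png')
E
```

```text
{'clock': 0.0, 'joints': array([ 1.17740349,  0.43524847,  0.02500165,  1.5741113 , -0.01160076,
        1.13399991, -0.07509978]), 'dq': array([ 0.00078862, -0.00013859,  0.0014891 ,  0.00088941, -0.00042084,
       -0.00057549, -0.0008918 ]), 'joint_efforts': array([-3.11294696e-05, -6.67857599e+01,  9.84789021e-01, -3.14466405e+01,
       -6.05343003e-02,  4.28833324e-02,  1.46165726e-04]), 'position': array([ 0.17897371, -0.59828233,  0.22592399]), 'ee_rot': array([-3.10690857e+00, -4.54791320e-01,  6.13540984e-04]), 'force': array([0.48059269, 0.17855672, 0.67563483]), 'ft_torque': array([ 0.01442452, -0.01455003, -0.02058044]), 'gripper_force': 0.0, 'width': 0.9981488831564179}
{'vfov': 54.518175451787606, 'cx': 281.0693121205056, 'cy': 206.33893749475774, 'k1': -0.12427999587940715, 'xyz': array([0.63254887, 0.61440416, 0.53363559]), 'attitude': array([-0.35380312, -2.64396167,  1.38626519])}
{'vfov': 46.92691799326044, 'cx': 273.8185358681849, 'cy': 207.0145472072857, 'k1': 0.002320527237825623, 'xyz': array([ 0.28038574, -0.02891992,  0.98547564]), 'attitude': array([-2.14144002,  2.11960461, -0.17403074])}
```

View pics/scene.png

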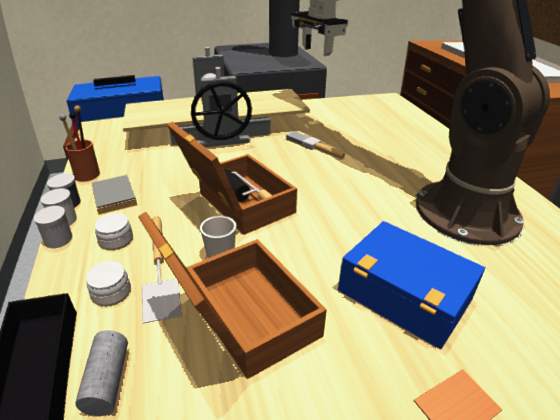

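View pics/top.png

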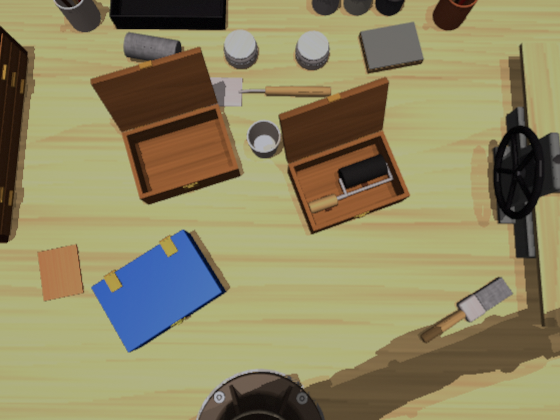

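Scene view: the empty case is in front at (255,305), and the case with the roller is behind it at (245,190). The closed blue case is at (410,280).
Top view: candidates are the left case (182,155), which is empty; the right case (347,180), which holds a black drum and wooden handle; and the blue case (160,290), a look-alike. The right one fits. I'll confirm it in a crop.

```bash
python3 - <<'E'
import cv2
b=cv2.imread('pics/top.png')
c=cv2.resize(b[70:240,220:420],None,fx=3.5,fy=3.5,interpolation=cv2.INTER_CUBIC)
cv2.imwrite('pics/crop.png',c)
E
```

```text
(no output)
```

View pics/crop.png

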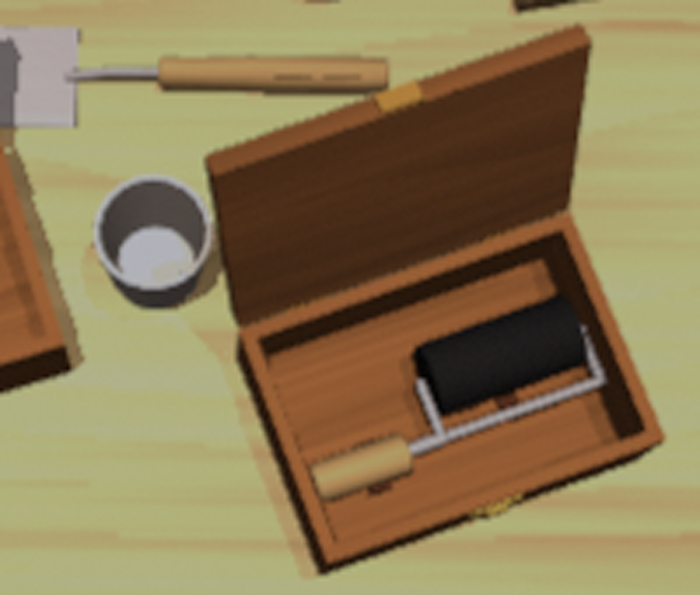

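The crop confirms it. The black drum and wooden handle lie in the right case. Its rim corners in crop pixels are (322,562), (662,436), (570,215) and (243,328), and the lid's free edge runs from (208,163) to (586,35).

```bash
cat >> h.py <<'E'
E
python3 - <<'E'
from h import *
d=shot('top'); s=shot('scene')
f=lambda p:(220+p[0]/3.5-.36,70+p[1]/3.5-.36)
P=[onz(d,f(p),.065) for p in[(322,562),(662,436),(570,215),(243,328)]]
for p in P: print(p.round(4), proj(s,p).round())
L=[onz(d,f(p),.1975) for p in[(208,163),(586,35)]]
for p in L: print('lid',p.round(4), proj(s,p).round())
n=np.linalg.norm
print('sizes',n(P[0]-P[1]),n(P[1]-P[2]),n(P[2]-P[3]),n(L[0]-L[1]))
y=(P[0]-P[1])+(P[3]-P[2])+L[0]-L[1]; y/=n(y); x=np.array([y[1],-y[0],0]); print('x',x,'yaw',np.arctan2(x[1],x[0]))
h=(P[2]+P[3])/2; m=(L[0]+L[1])/2; print('hinge',h,'edge',m,'diff in case axes',(m-h)@x,(m-h)@y)
for nme,uv,z in[('press wheel left',(497,170),.15),('wheel right',(540,170),.15),('press low',(510,110),.1),('cup',(264,140),.08),('jarR',(312,50),.04),('blk box',(227,25),.05),('grey block',(365,70),.02)]: print(nme,onz(d,uv,z).round(3))
E
```

```text
[ 0.393  -0.0955  0.065 ] [297. 189.]
[ 0.465  -0.2836  0.065 ] [247. 154.]
[ 0.592  -0.2362  0.065 ] [198. 169.]
[ 0.5244 -0.0516  0.065 ] [241. 209.]
lid [ 0.572  -0.0308  0.1975] [214. 157.]
lid [ 0.6398 -0.2168  0.1975] [170. 122.]
sizes 0.20143289204762135 0.13552851781760947 0.19661981398672573 0.19791405020460526
x [0.9374771  0.34804695 0.        ] yaw 0.35548699551678736
hinge [ 0.55818742 -0.14391152  0.065     ] edge [ 0.60589685 -0.12378784  0.1975    ] diff in case axes 0.05173048153605797 0.002260374585255187
press wheel left [ 0.493 -0.417  0.15 ]
wheel right [ 0.494 -0.493  0.15 ]
press low [ 0.624 -0.473  0.1  ]
cup [ 0.567 -0.002  0.08 ]
jarR [ 0.776 -0.099  0.04 ]
blk box [0.826 0.08  0.05 ]
grey block [ 0.742 -0.213  0.02 ]
```

Call:
drive_tool:
  steps:
    - [1, 0, 0, 33, 0]
    - [1, 0, 0, 33, 0]
    - [1, 0, 0, 33, 0]
    - [1, 0, 0, 33, 0]
    - [1, 0, 0, 33, 0]
    - [1, 0, 0, 33, 0]
    - [1, 22, 30, 0, 0.01]
    - [1, 22, 30, 0, 0.01]
    - [1, 22, 30, 0, 0.01]
    - [1, 22, 30, 0, 0.01]
    - [1, 22, 30, 0, 0.01]
    - [1, 22, 30, 0, 0.01]
    - [1, 22, 30, 0, 0]
    - [1, 22, 30, 0, 0]
    - [1, 22, 30, 0, 0]
    - [1, 22, 30, 0, 0]
    - [1, 0, 0, 0, 0]

```text
clock: 1.62
position: [0.4037, -0.2914, 0.4249]
ee_rot: [-3.088, -0.564, -0.004]
force: [-0.4, 1.0, 0.1]
width: 0.005
gripper_force: 0.0
```

Call:
drive_tool:
  steps:
    - [1, 26, 19, 0, 0]
    - [1, 26, 19, 0, 0]
    - [1, 26, 19, 0, 0]
    - [1, 26, 19, 0, 0]
    - [1, 26, 19, 0, 0]
    - [1, 26, 19, 0, 0]
    - [1, 26, 19, 0, 0]
    - [1, 26, 19, 0, 0]
    - [1, 26, 19, 0, 0]
    - [1, 26, 19, 0, 0]
    - [1, 0, 0, 0, 0]
    - [1, 0, 0, 0, 0]

```text
clock: 2.62
position: [0.6601, -0.1071, 0.4231]
ee_rot: [-3.091, -0.553, 0.003]
force: [0.3, -1.4, 0.8]
width: 0.004
gripper_force: 0.0
```

```bash
python3 - <<'E'
from h import *
o=observe(); print(o['position'],o['joints'],arm.tcp_to_grasp)
d=shot('scene','s2.png'); print(proj(d,o['position']))
E
```

```text
[ 0.66009425 -0.10705416  0.42311697] [ 0.25153474  0.46605038 -0.30706223  1.06336933  0.13540006  1.63265076
 -1.23329871] 0.0188
[143.68744967  19.3381433 ]
```

View pics/s2.png

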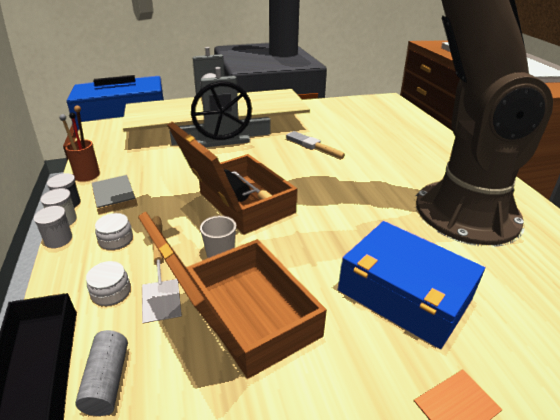

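Both lids are still open. The fingertips show at (143,18), matching the projected TCP at (144,19). Next I lower behind the lid.

Call:
drive_tool:
  steps:
    - [1, 1, 0, -28, 0]
    - [1, 1, 0, -28, 0]
    - [1, 1, 0, -28, 0]
    - [1, 1, 0, -28, 0]
    - [1, 0, 0, -28, 0]
    - [1, 0, 0, -28, 0]
    - [1, 0, 0, -28, 0]
    - [1, 0, 0, -28, 0]
    - [1, 0, 0, -26, 0]
    - [1, 0, 0, 0, 0]
    - [1, 0, 0, 0, 0]

```text
clock: 3.58
position: [0.6619, -0.1103, 0.1745]
ee_rot: [3.094, 0.545, -0.004]
force: [0.7, -0.1, 1.2]
width: 0.005
gripper_force: 0.0
```

```bash
python3 - <<'E'
from h import *
o=observe(); print(o['position'],o['joints'],o['force'])
d=shot('scene','s3.png'); print(proj(d,o['position']))
E
```

```text
[ 0.66190759 -0.1102719   0.17452756] [ 0.27853646  0.57558171 -0.30726403  1.48993852  0.18573669  1.10703462
 -1.28759427] [ 0.74894329 -0.13170648  1.16240531]
[162.80455049 155.15669979]
```

View pics/s3.png

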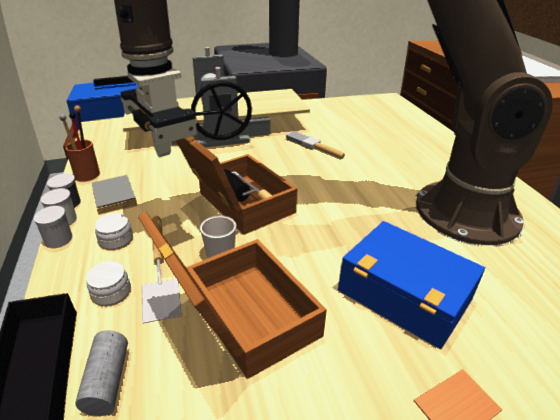

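The closed fingers, at about (163,150), are behind the lid and clear of it. I push forward along the case's −x, then draw back.

Call:
drive_tool:
  steps:
    - [1, -12, -4.5, 0, 0]
    - [1, -12, -4.5, 0, 0]
    - [1, -12, -4.5, 0, 0]
    - [1, -12, -4.5, 0, 0]
    - [1, -12, -4.5, 0, 0]
    - [1, -12, -4.5, 0, 0]
    - [1, -12, -4.5, 0, 0]
    - [1, -12, -4.5, 0, 0]
    - [1, -12, -4.5, 0, 0]
    - [1, -12, -4.5, 0, 0]
    - [1, -12, -4.5, 0, 0]
    - [1, 20, 7, 5, 0]
    - [1, 25, 9, 15, 0]
    - [1, 15, 6, 30, 0]
    - [1, 0, 0, 30, 0]

```text
clock: 4.88
position: [0.5935, -0.1343, 0.2569]
ee_rot: [-3.092, -0.552, -0.004]
force: [-0.2, -0.4, -0.3]
width: 0.002
gripper_force: 0.0
```

```bash
python3 - <<'E'
from h import *
o=observe(); print(o['position'],o['force'])
shot('scene','s4.png')
E
```

```text
[ 0.59350793 -0.13428309  0.2569448 ] [-0.15924378 -0.38584319 -0.34286817]
```

View pics/s4.png

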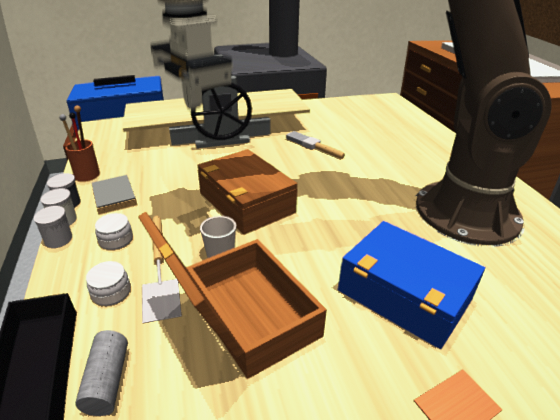

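The roller case at (247,190) now looks shut, and the empty case's lid still leans back at (175,250). I'll back the arm off upward, let everything settle and check before handing in.

Call:
drive_tool:
  steps:
    - [1, 0, 0, 30, 0]
    - [1, 0, 0, 30, 0]
    - [1, 0, 0, 30, 0]
    - [1, 0, 0, 0, 0]
    - [1, 0, 0, 0, 0]
    - [1, 0, 0, 0, 0]
    - [1, 0, 0, 0, 0]
    - [1, 0, 0, 0, 0]
    - [1, 0, 0, 0, 0]
    - [1, 0, 0, 0, 0]
    - [1, 0, 0, 0, 0]
    - [1, 0, 0, 0, 0]

```text
clock: 5.93
position: [0.5912, -0.1363, 0.3445]
ee_rot: [-3.093, -0.548, 0.001]
force: [-0.2, -0.2, 0.7]
width: 0.005
gripper_force: 0.0
```

```bash
python3 - <<'E'
from h import *
d=shot('scene','s5.png'); print(observe()['force'])
c=cv2.imread('pics/s5.png'); a=cv2.imread('pics/scene.png')
print('spare region diff',cv2.absdiff(c,a)[215:370,135:330].mean(), 'settle diff', cv2.absdiff(c,cv2.imread('pics/s4.png'))[150:235,195:300].mean())
cv2.imwrite('pics/c5.png',cv2.resize(c[130:330,120:340],None,fx=2.7,fy=2.7))
E
```

```text
[ 0.14567579  0.05902087 -0.02011685]
spare region diff 3.29375241246209 settle diff 3.4934080298786183
```

View pics/c5.png

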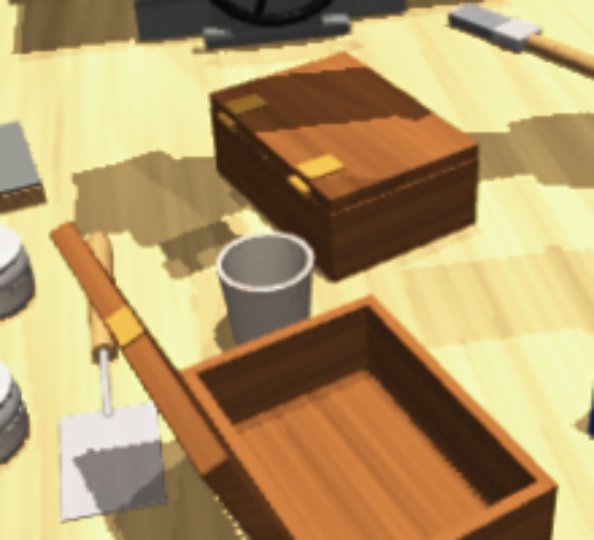

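The crop shows the roller case's lid lying flush on its rim, at about (345,130). The empty case is still open as before, and the arm is clear.

```bash
python3 -c "
from cell import arm
print(arm.sign_off())"
```

```text
the job is handed in; nothing more can be done
None
```

The ink-roller case is shut, the empty case still stands open with its lid leaning back, the arm is clear, and the job is handed in (no verdict was returned).

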